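# Charge the faceting lap from the pump bottle

## Task

Wet the lap of the gem-faceting machine with polishing fluid from the pump bottle: swing the pump's long spout in over the lap until it points at the lap's centre, push the pump head all the way down and let it come right up again, then swing the spout back out until its mouth is well clear outside the bowl. Never pump while the mouth is not over the lap, do not touch the machine itself, and leave the other bottle and the loose things on the bench where they are.

Things in the scene. Friction and masses are not known exactly. Their poses are not given: they have to be found in the camera images.
- faceter: Gem-faceting machine, bolted down, turned up to 0.25 rad: dark base plate 410 x 380 mm, 18 mm thick; on it a round black splash bowl, 220 mm outside diameter, rim 95 mm above the bench; in the bowl a bare metal lap disc, 152 mm diameter, with a brass nut at its centre. Origin on the bench under the lap's axis; z up; -x is the side that faces the robot; bottles stand on that side.
- lap_centre (a point): Centre of the lap's upper face, 78 mm above the bench (the brass nut stands 15 mm higher). Behind it, 195 mm from the lap's axis along the machine's +x, stands the machine's mast: two rods and a screw joined by plates, 150 mm wide along the machine's y, up to 105 mm deep, 303 mm high.
- pump_bottle: The pump bottle, like a soap dispenser: white, 62 mm diameter, in a fixed cup holder (71 mm diameter) in front of the bowl, to its left or right; upright axis 148 mm from the lap's axis. It cannot be moved. Its grey collar ends 139 mm above the bench; above are a thin stem and the white pump head with its spout. Origin under the bottle on the base plate, 18 mm above the bench.
- pump_swivel (a joint): Turn of the pump head and spout about the bottle's upright axis, rad, growing anticlockwise seen from above; 0: the spout points along the bottle's own -x. It turns either way through more than a full turn, with light friction (about 0.035 N m), and stays where it is left.
- pump_head (a joint): Stroke of the sprung pump head, m: 0 up, 0.014 fully down. It needs about 3.5 N to start down and 8 N at the bottom, and springs up when let go.
- pump_top (a point): Centre of the pump head's round flat top (40 mm diameter, 18 mm thick), on the bottle's axis, 175 mm above the bench when up. Press here.
- pump_mouth (a point): Mouth of the spout, 92 mm from the bottle's axis. The spout is a round white bar 12 mm thick, level, its middle 167 mm above the bench (8 mm below the head's top), running straight out from the head to 80 mm from the axis and then bending down to the mouth, 139 mm above the bench.
- water_bottle: A like bottle with a plain grey screw cap (top 143 mm above the bench) and no spout, fixed in the other holder, on the other side in front of the bowl. Leave it alone. Origin as for the pump bottle.
- spare_lap: Loose metal disc, 152 mm diameter, 10 mm thick, flat on the bench beside the base plate. Origin under its centre.
- dop_block: Loose wooden block 70 x 110 x 35 mm with brass dop sticks standing in it (77 mm high in all), on the bench on the other side of the base plate. Origin under its centre.
- compound_jar: Loose lidded jar, 62 mm diameter, 50 mm high, on the bench in front of the machine. Origin under its centre.
- hose_end (a point): End of the black segmented coolant hose (19 mm thick), 108 mm above the bench, 59 mm from the lap's axis over the bowl's rear left. From here the hose arches up to 155 mm and back down to the base plate's rear left. Fixed, part of the machine.

How it is judged:
By the outcome, as a careful person would: the job done as asked, in the order asked, and still so for the second after the job is handed in, with the robot touching nothing.
It also fails if it takes over 67 s, if anything falls off the work surface, if the arm or the gripper's body presses on something with over 40 N, if the wrist force passes 120 N, or if a joint passes its speed limit or range.

## Robot

A 6-joint arm with a two-finger parallel gripper is mounted at the origin on the work surface. World frame = base frame: x ahead of the robot, y to its left, z up, the work surface at z = 0. Lengths are in m, angles in degrees, forces in N, time in s.
With the tool pointing down it reaches from about 0.3 to 0.75 m from the base axis. Payload 8.5 kg.
Tool frame: the origin (TCP) lies at the very end of the fingers, on their centre line; the grasp point (between the pads) lies 19 mm behind it; x points along the fingers, y is the direction in which the jaws open and shut, and the axes are right-handed (so a half turn about x gives the same grasp; the last joint's range is limited). The gripper opens to 85 mm and grips with 20 to 120 N. Pads are 22 mm wide; open, the fingers measure 114 mm over their backs; the gripper's body (76 mm by 85 mm) begins 54 mm behind the grasp point. The pads swing forward as they close: fully open they stand 13 mm farther back than shut.
Start: joints at [-80.231, 21.807, 74.336, -0, 83.858, -12.336], TCP at [0.207, -0.51, 0.231] pointing down, gripper open.
Joint ranges: [-178.18, 178.18], [-50.72, 133.34], [12.68, 142.11], [-81.47, 261.47], [9.98, 163.14], [-165.26, 165.26]. Speed limits (degrees/s): [136.94, 136.94, 180, 180, 180, 180].

## Interface

Orientations are given as a 3x3 rotation matrix whose columns are the frame's x, y, z axes.
In Python, from rig import env, eyes, close_job gives the robot as it stands.
- The arm moves only by the shell command python3 -m pendant 'ROWS' [OPENING] [FORCE]. ROWS is a JSON object of lists of equal length, an entry for each row: "travel": the shift along the world's x, y, z in mm, a list of three; "delta_rot": the turn, a rotation vector about the world's x, y, z in rad, a list of three. In form: {"travel": [[x, y, z], ...], "delta_rot": [[wx, wy, wz], ...]}. A call has 1 to 20 rows; each row shifts and turns the commanded pose from where the row before left it; what a row does not reach is not made up. A row lasts 1/12 s, in which the tool goes at most 41.7 mm and 7.16 degrees, less where a joint would pass 70% of its speed; a pose out of reach is approached as far as the arm can. A call with a gripper value outside its range is refused whole. OPENING is the finger opening in mm, from 0 to 85.4, set as the call begins (- or left out, the last holds). The fingers move at their own pace and stop on an object; FORCE is the grip in N (left out, the last holds). Time passes only in rows, so rows that do not move let the fingers close. It gives the time, the measured TCP pose, the force and the opening at its end, in the units of the state.
- env.observe(): the state, without advancing time (a new reading comes with each control period).
- eyes.get_image(name): name is "scene" or "top"; returns the picture (400x640x3 uint8, red, green, blue); there is no depth.
- eyes.camera_model(name): a dict with "vfov" (degrees; the focal length in pixels is half the picture's height over the tangent of half this angle, whatever the lens; pixels are square), "cx", "cy" (the principal point, pixels), "pose" (4x4, takes a point from camera to world coordinates). Camera axes: x right, y up, looking along -z (the intrinsics and any distortion apply to the point x, -y, -z); pixel columns grow to the right and rows downward; lengths in m; the calibration is good to about 2 mm. A picture is of the moment at which its call begins. camera_model takes no time and is no camera call.
- close_job(): hands the job in, once; it reports no verdict.
The state is a dict: "time_s": time; "q": joint angles; "qvel": joint speeds; "joint_efforts": joint torques, N m; "position": TCP position; "tool_rot": TCP orientation; "ft_force": force on the tool from outside, world axes, zero at the start; "wrist_torque": the same for the moment, N m; "grip_width": finger opening in m.
Only numpy, scipy, OpenCV 4.12 (cv2) and the standard library are available. Lean on these libraries where they do the work, as an engineer would, in place of code of your own. Each camera call takes 0.05 s, during which the arm holds its last target. There are 200 camera calls.

## Working session

There is one attempt and no reset: what is moved stays moved. The work goes in short steps, Python scripts to look and compute and a shell command to move; the robot and the scene stay as the last step left them, time stands still between calls to the robot, and variables do not carry over. Pictures are saved under pics/ and viewed, about 8 in all and at most 12, crops included, and the job is handed in when it is done.

```bash
mkdir -p pics
python3 - <<'E'
from rig import env, eyes
import cv2
for n in("scene","top"):
    m=eyes.camera_model(n);print(n,m)
    cv2.imwrite(f"pics/{n}0.png",eyes.get_image(n)[:,:,::-1])
print(env.observe())
E
```

```text
scene {'vfov': 49.93830321001631, 'cx': 314.8950296099487, 'cy': 207.4844795539758, 'pose': array([[ 0.84199402, -0.37724836,  0.38565495,  0.98211809],
       [ 0.5394503 ,  0.58042187, -0.61000314, -0.61950419],
       [ 0.00628012,  0.72166067,  0.69221849,  0.86607461],
       [ 0.        ,  0.        ,  0.        ,  1.        ]])}
top {'vfov': 44.54158335164773, 'cx': 311.36881197720385, 'cy': 199.8095261320711, 'pose': array([[-0.00746886,  0.98550453, -0.16948462,  0.33896721],
       [-0.99990734, -0.00543129,  0.01248261,  0.02510778],
       [ 0.01138115,  0.16956214,  0.98545378,  1.45536158],
       [ 0.        ,  0.        ,  0.        ,  1.        ]])}
{'time_s': 0.1, 'q': array([-8.02303426e+01,  2.18376151e+01,  7.43801188e+01,  5.97209633e-04,
        8.38574590e+01, -1.23361052e+01]), 'qvel': array([ 0.0605084 , -0.1859752 , -0.09541321,  0.00044251,  0.00053329,
        0.05105471]), 'joint_efforts': array([ 3.63287007e-03, -4.49220908e+01, -2.31656599e+01, -2.06561035e-04,
        3.69500311e-03,  1.01003980e-05]), 'position': array([ 0.2069263 , -0.50930503,  0.23077069]), 'tool_rot': array([[-2.12478693e-04,  3.76316271e-01, -9.26491241e-01],
       [ 1.29508996e-03, -9.26490381e-01, -3.76316219e-01],
       [-9.99999139e-01, -1.27984868e-03, -2.90503958e-04]]), 'ft_force': array([ 0.73304487,  0.00647197, -0.64922306]), 'wrist_torque': array([-0.03502301, -0.03111654,  0.01408274]), 'grip_width': 0.08533902201477639}
```

View pics/scene0.png

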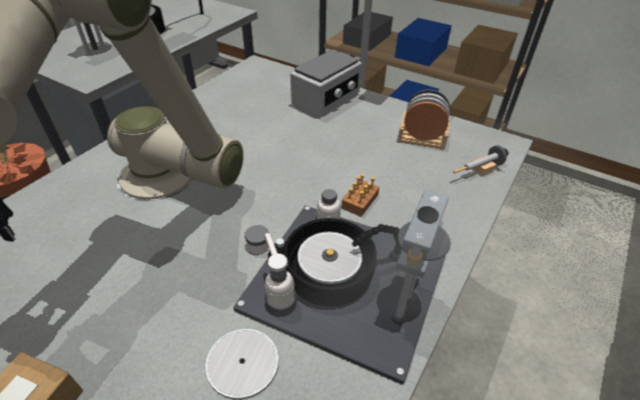

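View pics/top0.png

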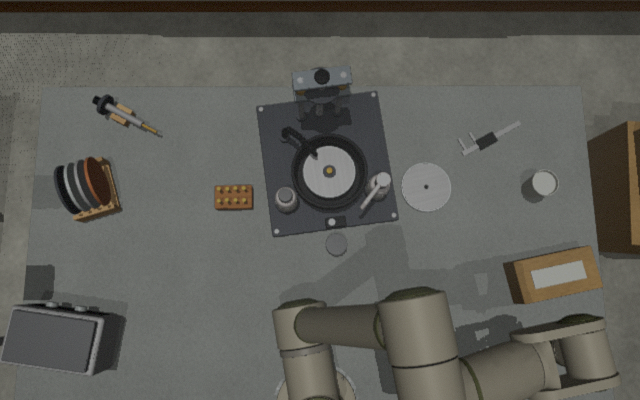

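The machine sits at (329,171) in the top view. The pump head is at about (383,180) and its spout points down-left to (363,215). The scene view agrees: spout mouth near (268,235), head near (278,262). Next I'll zoom in and back-project.

```bash
cat > h.py <<'E'
import numpy as np, cv2
from rig import env, eyes
def K(m):
    f=200/np.tan(np.radians(m["vfov"]/2)); return f
def bp(n,u,v,z):
    m=eyes.camera_model(n);f=K(m);P=m["pose"]
    d=P[:3,:3]@np.array([(u-m["cx"])/f,-(v-m["cy"])/f,-1]);o=P[:3,3]
    return o+d*(z-o[2])/d[2]
def pr(n,p):
    m=eyes.camera_model(n);f=K(m);P=m["pose"]
    c=P[:3,:3].T@(np.array(p)-P[:3,3]);return np.array([m["cx"]-f*c[0]/c[2],m["cy"]+f*c[1]/c[2]])
def crop(n,name,c,w,h,s):
    im=eyes.get_image(n)[:,:,::-1];x,y=c
    cv2.imwrite(name,cv2.resize(im[y:y+h,x:x+w],None,fx=s,fy=s,interpolation=cv2.INTER_CUBIC))
E
python3 - <<'E'
from h import *
crop("top","pics/t1.png",(250,80),160,120*4//3,4) if 0 else None
a=eyes.get_image("top")[:,:,::-1][120:240,255:405]
b=eyes.get_image("scene")[:,:,::-1][190:310,230:380]
cv2.imwrite("pics/c1.png",np.vstack([cv2.resize(i,(0,0),fx=4.9,fy=2.45*1,interpolation=2) if 0 else cv2.resize(i,None,fx=2.5*2/2,fy=2.5,interpolation=2) for i in(a,b)]))
np.set_printoptions(precision=4,suppress=True)
print("lap",bp("top",329,171,.093),bp("scene",329,254,.093))
print("head",bp("top",383,180,.175),bp("scene",278,262,.175))
print("mouth",bp("top",363,215,.16),bp("scene",268,237,.16))
print("jar",bp("top",337,244,.05),"spare",bp("top",427,187,.01))
E
```

```text
lap [ 0.6566 -0.0432  0.093 ] [ 0.6638 -0.0525  0.093 ]
head [ 0.6121 -0.1838  0.175 ] [ 0.6208 -0.1878  0.175 ]
mouth [ 0.5197 -0.1294  0.16  ] [ 0.5526 -0.1334  0.16  ]
jar [ 0.4513 -0.0655  0.05  ] spare [ 0.6249 -0.3433  0.01  ]
```

View pics/c1.png

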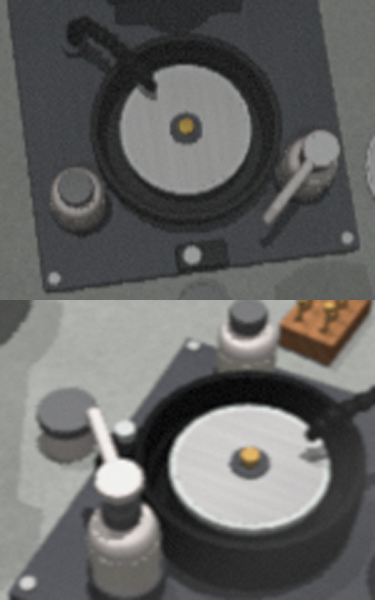

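Run:
```python
from h import *
np.set_printoptions(precision=4,suppress=True)
for n,L,H,S in(("top",(329.4,170.4),(383.4,179.2),(361.5,207)),("scene",(330,252),(278.4,261.2),(267.6,234.4))):
    l=bp(n,*L,.092);h=bp(n,*H,.175);s=bp(n,*S,.165)
    d=s-h;e=l-h;print(n,l,h,s,np.hypot(*e[:2]),np.hypot(*d[:2]),np.degrees([np.arctan2(d[1],d[0]),np.arctan2(e[1],e[0])]))
print(eyes.camera_model("top").keys())
```

```text
top [ 0.6586 -0.0444  0.092 ] [ 0.6142 -0.1849  0.175 ] [ 0.5406 -0.1253  0.165 ] 0.1473115353222991 0.0947139391279712 [141.0209  72.4677]
scene [ 0.6622 -0.0453  0.092 ] [ 0.6202 -0.1856  0.175 ] [ 0.5502 -0.1311  0.165 ] 0.14648568358848657 0.08876095713159539 [142.0796  73.3687]
dict_keys(['vfov', 'cx', 'cy', 'pose'])
```

```bash
python3 -m pendant '{"travel":[[20,20,0],[20,20,0],[20,20,0],[20,20,0],[20,20,0],[20,20,0],[20,20,0],[20,20,0],[20,20,0],[20,20,0],[20,20,0],[20,20,0],[20,20,0],[20,20,0],[20,20,0],[20,20,0],[11,9,0],[0,0,0],[0,0,0]],"delta_rot":[[0,0,0],[0,0,0],[0,0,0],[0,0,0],[0,0,0],[0,0,0],[0,0,0],[0,0,0],[0,0,0],[0,0,0],[0,0,0],[0,0,0],[0,0,0],[0,0,0],[0,0,0],[0,0,0],[0,0,0],[0,0,0],[0,0,0]]}' 0 20
python3 - <<'E'
from h import *
a=eyes.get_image("top")[:,:,::-1][110:270,255:415]
b=eyes.get_image("scene")[:,:,::-1][150:310,220:380]
cv2.imwrite("pics/c2.png",np.hstack([cv2.resize(i,None,fx=2.5,fy=2.5,interpolation=2) for i in(a,b)]))
p=env.observe()["position"];print(p,pr("top",p),pr("scene",p))
# peg plan: box half 14.5 along y(112deg), 11 along z(22deg); A, r
A=np.array([.617,-.185]);Y=np.radians(112);
for t in range(145,66,-6):
    t=np.radians(t);n=np.array([-np.sin(t),np.cos(t)]);u=np.array([np.cos(t),np.sin(t)])
    y=np.array([np.cos(Y),np.sin(Y)]);z=np.array([np.sin(Y),-np.cos(Y)])
    h=.0145*abs(n@y)+.011*abs(n@z)
    print(round(np.degrees(t)),(1e3*(A+.062*u+(.006+h)*n)).round(1))
E
```

```text
time_s: 1.78
position: [0.5379, -0.1806, 0.231]
tool_rot: [[-0.001, 0.377, -0.926], [0.0, -0.926, -0.377], [-1.0, -0.0, 0.001]]
ft_force: [-0.4, -1.1, -0.7]
grip_width: -0.0
[ 0.53731432 -0.18140438  0.23124485] [386.4715907  204.12131817] [245.36238414 225.11388533]
145 [ 552.9 -168.4]
139 [ 555.5 -161.2]
133 [ 559.  -154.3]
127 [ 563.4 -147.7]
121 [ 568.7 -141.7]
115 [ 574.7 -136.3]
109 [ 580.  -132.2]
103 [ 584.4 -128.9]
97 [ 589.2 -125.9]
91 [ 594.5 -123.4]
85 [ 600.1 -121.3]
79 [ 606.1 -119.7]
73 [ 612.5 -118.8]
67 [ 619.1 -118.5]
```

View pics/c2.png

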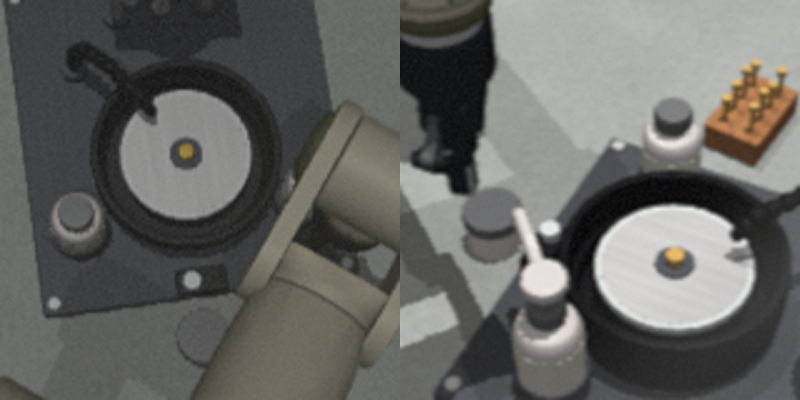

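The fingertip at scene pixel (245,226) matches its projection, so the calibration holds. The spout hasn't moved. I'll descend beside it and sweep clockwise.

```bash
python3 -m pendant '{"travel":[[0,0,-20],[0,0,-20],[0,0,-20],[0,0,-20],[0,0,0],[9,8,0],[8,8,0],[2,4,0],[3.5,7,0],[4.5,6.5,0],[5,6,0],[6,5.5,0],[5.5,4,0],[4.5,3.5,0],[5,3,0],[5,2.5,0],[5.5,2,0],[0,0,0],[0,0,0]],"delta_rot":[[0,0,0],[0,0,0],[0,0,0],[0,0,0],[0,0,0],[0,0,0],[0,0,0],[0,0,0],[0,0,0],[0,0,0],[0,0,0],[0,0,0],[0,0,0],[0,0,0],[0,0,0],[0,0,0],[0,0,0],[0,0,0],[0,0,0]]}'
python3 - <<'E'
from h import *
a=eyes.get_image("top")[:,:,::-1][110:270,255:415]
b=eyes.get_image("scene")[:,:,::-1][150:310,220:380]
cv2.imwrite("pics/c3.png",np.hstack([cv2.resize(i,None,fx=2.5,fy=2.5,interpolation=2) for i in(a,b)]))
E
```

```text
time_s: 3.47
position: [0.6017, -0.1205, 0.1511]
tool_rot: [[0.0, 0.376, -0.926], [0.0, -0.926, -0.376], [-1.0, -0.0, -0.0]]
ft_force: [0.3, 0.7, -0.5]
grip_width: -0.0002
```

View pics/c3.png

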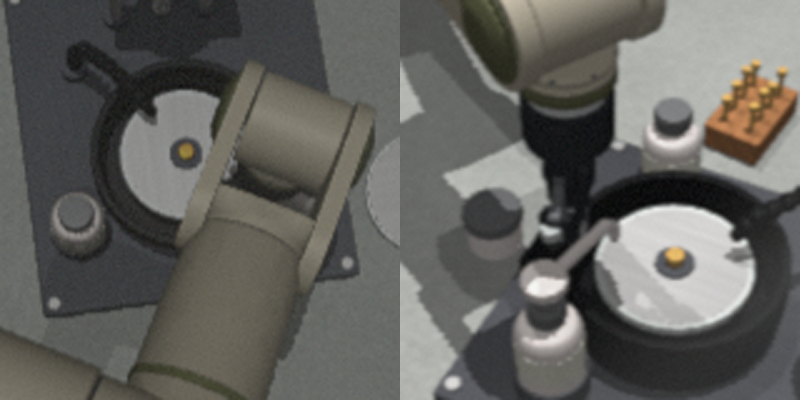

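The spout has swung in. In the scene view its tip is at about (305,240) and the head is still at (278,262). I'll measure the angle.

Run:
```python
from h import *
np.set_printoptions(precision=4,suppress=True)
A=np.array([.6202,-.1856])
for e in((305.2,240.4),(304,239)):
    s=bp("scene",*e,.165)[:2]-A;print(s,np.hypot(*s),np.degrees(np.arctan2(s[1],s[0])))
for t in(60,66,70,73,76,80,84,88,92):
    t=np.radians(t);print(round(np.degrees(t)),pr("scene",[*(A+.088*np.array([np.cos(t),np.sin(t)])),.165]))
```

```text
[0.0096 0.085 ] 0.08549800147450067 83.56461662561341
[0.0051 0.0869] 0.08709653012919288 86.63667895328305
60 [316.3407 249.5073]
66 [314.17   246.6823]
70 [312.5286 244.9185]
73 [311.2018 243.663 ]
76 [309.7971 242.4681]
80 [307.8099 240.973 ]
84 [305.7008 239.5948]
88 [303.4795 238.338 ]
92 [301.156  237.2068]
```

```bash
python3 -m pendant '{"travel":[[3,0.8,0],[3,0.7,0],[2.5,0.5,0],[2.5,0.5,0],[0,0,0],[-8,-2,0],[-10,-3,0],[0,0,10],[0,0,20],[0,0,30],[0,0,20],[-40,0,0],[-40,0,0],[-40,0,0],[-40,0,0],[0,0,0],[0,0,0]],"delta_rot":[[0,0,0],[0,0,0],[0,0,0],[0,0,0],[0,0,0],[0,0,0],[0,0,0],[0,0,0],[0,0,0],[0,0,0],[0,0,0],[0,0,0],[0,0,0],[0,0,0],[0,0,0],[0,0,0],[0,0,0]]}'
python3 - <<'E'
from h import *
a=eyes.get_image("top")[:,:,::-1][110:270,255:415]
b=eyes.get_image("scene")[:,:,::-1][190:290,240:340]
cv2.imwrite("pics/c4.png",np.hstack([cv2.resize(i,(400,400),interpolation=2) for i in(a,b)]))
E
```

```text
time_s: 4.98
position: [0.4333, -0.123, 0.2327]
tool_rot: [[0.002, 0.375, -0.927], [-0.001, -0.927, -0.375], [-1.0, 0.001, -0.001]]
ft_force: [-0.2, -0.6, -0.5]
grip_width: -0.0001
```

View pics/c4.png

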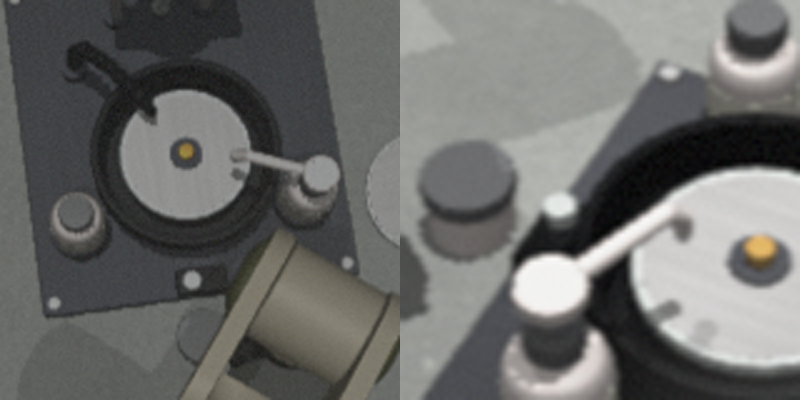

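The top view is now unobstructed: head at (383,179.6), spout tip at (349.5,172). In the scene view the tip is at (310.5,242.5) and the head at (277.5,261).

Run:
```python
from h import *
np.set_printoptions(precision=4,suppress=True)
for n,L,H,S in(("top",(329.4,170.9),(383.2,179.6),(349.6,172.2)),("scene",(330,252),(277.7,261.5),(310.8,242.6))):
    l=bp(n,*L,.092);h=bp(n,*H,.175);s=bp(n,*S,.165)
    d=s-h;e=l-h;print(n,l,h,s,np.hypot(*e[:2]),np.hypot(*d[:2]),np.degrees([np.arctan2(d[1],d[0]),np.arctan2(e[1],e[0])]))
# line in the top image: axis points at 167 height toward the lap centre
```

```text
top [ 0.6572 -0.0444  0.092 ] [ 0.6131 -0.1843  0.175 ] [ 0.6362 -0.0954  0.165 ] 0.1466715979072728 0.09186731952942534 [75.4422 72.5416]
scene [ 0.6622 -0.0453  0.092 ] [ 0.6195 -0.1871  0.175 ] [ 0.6435 -0.0993  0.165 ] 0.14805641462717792 0.09094418448015025 [74.6805 73.2512]
```

Both views put the pointing within about 2° (roughly 2 mm at the mouth). Next I'll go over the head and press.

```bash
python3 -m pendant '{"travel":[[23,-8,0],[23,-8,0],[23,-8,0],[23,-8,0],[23,-8,0],[23,-8,0],[23,-8,0],[23,-7,0],[0,0,0],[0,0,-20],[0,0,-15],[0,0,-10],[0,0,-5],[0,0,0],[0,0,-4],[0,0,-4],[0,0,-3],[0,0,0],[0,0,0]],"delta_rot":[[0,0,0],[0,0,0],[0,0,0],[0,0,0],[0,0,0],[0,0,0],[0,0,0],[0,0,0],[0,0,0],[0,0,0],[0,0,0],[0,0,0],[0,0,0],[0,0,0],[0,0,0],[0,0,0],[0,0,0],[0,0,0],[0,0,0]]}'
```

```text
time_s: 6.67
position: [0.6189, -0.1862, 0.1712]
tool_rot: [[0.002, 0.376, -0.927], [-0.001, -0.927, -0.376], [-1.0, 0.002, -0.001]]
ft_force: [1.5, -0.3, 4.1]
grip_width: 0.0001
```

```bash
python3 -m pendant '{"travel":[[0,0,-2.5],[0,0,-2.5],[0,0,-2.5],[0,0,-2],[0,0,-1],[0,0,0],[0,0,0]],"delta_rot":[[0,0,0],[0,0,0],[0,0,0],[0,0,0],[0,0,0],[0,0,0],[0,0,0]]}'; python3 -m pendant '{"travel":[[0,0,-1],[0,0,0],[0,0,0]],"delta_rot":[[0,0,0],[0,0,0],[0,0,0]]}'
```

```text
time_s: 7.25
position: [0.619, -0.1863, 0.1612]
tool_rot: [[0.002, 0.376, -0.926], [-0.001, -0.926, -0.376], [-1.0, 0.002, -0.002]]
ft_force: [-0.6, 0.6, 6.9]
grip_width: 0.0002
time_s: 7.5
position: [0.619, -0.1863, 0.161]
tool_rot: [[0.003, 0.376, -0.926], [-0.002, -0.926, -0.376], [-1.0, 0.003, -0.002]]
ft_force: [-0.7, 0.9, 12.3]
grip_width: 0.0002
```

The force jumped and travel stopped at z = 0.161, so the head is on its stop. I'll nudge a little further to confirm, then lift straight off.

```bash
python3 -m pendant '{"travel":[[0,0,-1],[0,0,0],[0,0,0],[0,0,0]],"delta_rot":[[0,0,0],[0,0,0],[0,0,0],[0,0,0]]}'; python3 -m pendant '{"travel":[[0,0,4],[0,0,4],[0,0,4],[0,0,4],[0,0,4],[0,0,15],[0,0,20],[0,0,20],[0,0,0],[0,0,0]],"delta_rot":[[0,0,0],[0,0,0],[0,0,0],[0,0,0],[0,0,0],[0,0,0],[0,0,0],[0,0,0],[0,0,0],[0,0,0]]}'
python3 - <<'E'
from h import *
p=env.observe()["position"];print(p)
b=eyes.get_image("scene")[:,:,::-1][170:290,240:360]
cv2.imwrite("pics/c5.png",cv2.resize(b,(480,480),interpolation=2))
E
```

```text
time_s: 7.83
position: [0.6191, -0.1863, 0.1609]
tool_rot: [[0.004, 0.376, -0.926], [-0.002, -0.926, -0.376], [-1.0, 0.003, -0.003]]
ft_force: [-1.9, 1.6, 16.3]
grip_width: 0.0002
time_s: 8.67
position: [0.6183, -0.186, 0.2331]
tool_rot: [[0.0, 0.376, -0.926], [-0.0, -0.926, -0.376], [-1.0, 0.0, 0.0]]
ft_force: [0.0, 0.7, 0.2]
grip_width: -0.0001
[ 0.61829791 -0.18601818  0.23307596]
```

View pics/c5.png

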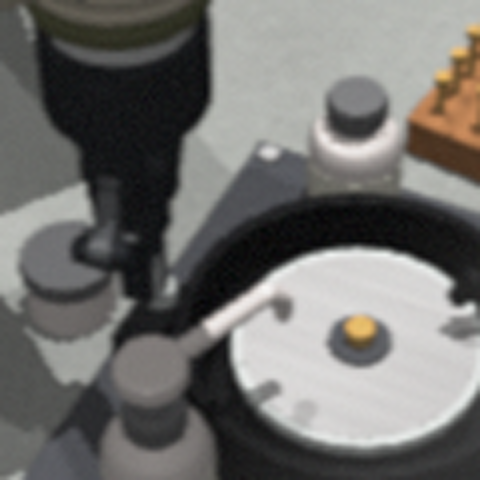

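The spout still points at the lap and the head is back up. Next I'll plan the return sweep, pushing from the clockwise side.

```bash
python3 - <<'E'
from h import *
A=np.array([.618,-.186]);Y=np.radians(112);q=None
for t in range(72,170,6):
    t=np.radians(t);n=np.array([-np.sin(t),np.cos(t)]);u=np.array([np.cos(t),np.sin(t)])
    y=np.array([np.cos(Y),np.sin(Y)]);z=np.array([np.sin(Y),-np.cos(Y)])
    h=.0145*abs(n@y)+.011*abs(n@z)
    P=1e3*(A+.060*u-(.006+h)*n);print(round(np.degrees(t)),P.round(1),None if q is None else (P-q).round(1));q=P
E
python3 -m pendant '{"travel":[[20,16,0],[20,16,0],[20,16,0],[0,0,0],[0,0,-20],[0,0,-20],[0,0,-20],[0,0,-20],[0,0,0]],"delta_rot":[[0,0,0],[0,0,0],[0,0,0],[0,0,0],[0,0,0],[0,0,0],[0,0,0],[0,0,0],[0,0,0]]}'
```

```text
72 [ 659.1 -136.3] None
78 [ 653.2 -132.1] [-5.9  4.1]
84 [ 646.7 -128.7] [-6.5  3.5]
90 [ 639.6 -126. ] [-7.   2.7]
96 [ 632.2 -124.2] [-7.4  1.8]
102 [ 624.5 -123.3] [-7.7  0.9]
108 [ 616.6 -123.4] [-7.9 -0.1]
114 [ 609.6 -124.1] [-7.  -0.7]
120 [ 604.4 -124.6] [-5.2 -0.5]
126 [ 599.1 -125.6] [-5.3 -1. ]
132 [ 593.7 -127.2] [-5.4 -1.6]
138 [ 588.3 -129.3] [-5.4 -2.2]
144 [ 583.  -132.1] [-5.3 -2.8]
150 [ 577.8 -135.6] [-5.1 -3.5]
156 [ 572.9 -139.7] [-4.9 -4.1]
162 [ 568.4 -144.5] [-4.5 -4.8]
168 [ 564.3 -149.9] [-4.1 -5.4]
time_s: 9.47
position: [0.6761, -0.1375, 0.147]
tool_rot: [[-0.01, 0.376, -0.927], [0.004, -0.927, -0.376], [-1.0, -0.007, 0.008]]
ft_force: [-0.7, -0.6, -1.2]
grip_width: -0.0003
```

```bash
python3 -m pendant '{"travel":[[0,0,0],[-10,1,0],[-9,1,0],[-6,4,0],[-6.5,3.5,0],[-7,2.7,0],[-7.4,1.8,0],[-7.7,0.9,0],[-7.9,0,0],[-7,-0.7,0],[-5.2,-0.5,0],[-5.3,-1,0],[-5.4,-1.6,0],[-5.4,-2.2,0],[-5.3,-2.8,0],[-5.1,-3.5,0],[-5,-4,0],[-4.5,-4.8,0],[-4,-5.4,0],[0,0,0]],"delta_rot":[[0,0,0],[0,0,0],[0,0,0],[0,0,0],[0,0,0],[0,0,0],[0,0,0],[0,0,0],[0,0,0],[0,0,0],[0,0,0],[0,0,0],[0,0,0],[0,0,0],[0,0,0],[0,0,0],[0,0,0],[0,0,0],[0,0,0],[0,0,0]]}'
python3 -m pendant '{"travel":[[3,4,0],[5,8,0],[0,0,0],[0,0,20],[0,0,30],[0,0,30],[0,0,20],[-35,0,0],[-40,0,0],[-40,0,0],[-40,0,0],[-40,0,0],[0,0,0],[0,0,0],[0,0,0]],"delta_rot":[[0,0,0],[0,0,0],[0,0,0],[0,0,0],[0,0,0],[0,0,0],[0,0,0],[0,0,0],[0,0,0],[0,0,0],[0,0,0],[0,0,0],[0,0,0],[0,0,0],[0,0,0]]}'
python3 - <<'E'
from h import *
a=eyes.get_image("top")[:,:,::-1][110:270,255:415]
b=eyes.get_image("scene")[:,:,::-1][190:310,230:350]
cv2.imwrite("pics/c6.png",np.hstack([cv2.resize(i,(400,400),interpolation=2) for i in(a,b)]))
E
```

```text
time_s: 11.13
position: [0.564, -0.1507, 0.1528]
tool_rot: [[-0.001, 0.375, -0.927], [-0.0, -0.927, -0.375], [-1.0, -0.0, 0.001]]
ft_force: [0.5, 0.1, -0.1]
grip_width: 0.0001
time_s: 12.38
position: [0.3785, -0.1378, 0.2532]
tool_rot: [[0.001, 0.376, -0.926], [-0.001, -0.926, -0.376], [-1.0, 0.001, -0.001]]
ft_force: [0.3, -0.4, -0.2]
grip_width: -0.0
```

View pics/c6.png

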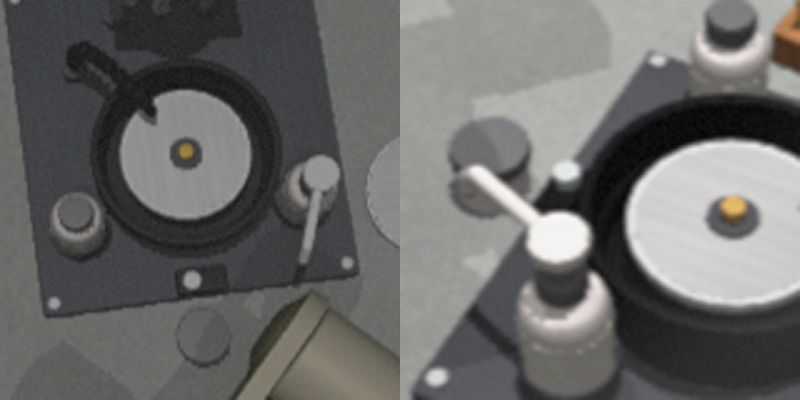

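The spout now points away from the bowl, at about 165–168°, with its tip at top-crop (308,262). The head is up, and the jar, spare lap and water bottle haven't moved. The arm is clear of everything, so I'm handing in.

```bash
python3 -c "
from rig import close_job; print(close_job())"
```

```text
the job is handed in; nothing more can be done
None
```

The job is done and handed in at about 12.5 s of robot time, well inside the 67 s limit.

- **Swing in:** I pushed the spout in over the lap with the closed fingers. Before pumping, the top camera had it about 3° off the lap's centre and the scene camera about 1.5° off.
- **Pump:** I pressed the head straight down once. It stopped moving at a tool height of 161 mm, a full 14 mm stroke, with the force rising to about 16 N on the stop. I then lifted straight off, and it came back up.
- **Swing out:** I pushed the spout back to about 165–168°, judged by eye from the last picture. That puts the mouth about 65 mm outside the bowl rim, by calculation.

**Last checks:**
- The final pictures from both cameras showed the head up and the spout clear of the bowl.
- The jar, the spare lap and the water bottle were where they started. The dop block was only partly in the final view, but the arm never went near it.
- The tool was clear of everything, with no contact force.

**Disagreement:** the two cameras differed by 3–6 mm on where the lap and pump stand. That was too small to matter for the push or the press, and no check failed.

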